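# Dip the chiller's gauge rod and present it for reading

## Robot

A 6-joint arm with a two-finger parallel gripper is mounted at the origin on the work surface. World frame = base frame: x ahead of the robot, y to its left, z up, the work surface at z = 0. Lengths are in m, angles in rad, forces in N, time in s.
With the tool pointing down it reaches from about 0.375 to 0.9 m from the base axis. Payload 3.1 kg.
Tool frame: the origin (TCP) lies midway between the tips of the shut fingers; the grasp point (between the pads) lies 19 mm behind it; x points along the fingers, z is the direction in which the jaws open and shut, and the axes are right-handed (so a half turn about x gives the same grasp; the last joint's range is limited). The gripper opens to 87 mm and grips with 3 to 60 N. Pads are 19 mm wide; open, the fingers measure 117 mm over their backs; the gripper's body (75 mm by 190 mm) begins 51 mm behind the grasp point.
Start: joints at [1.036, 0.527, 1.433, -0, 1.181, -0.178], TCP at [0.218, 0.586, 0.223] pointing down, gripper open.
Joint ranges: [-3.08, 3.08], [-0.75, 2.2], [0.22, 2.44], [-1.43, 4.57], [0, 2.65], [-2.85, 2.85]. Speed limits (rad/s): [2.79, 2.79, 3.14, 3.14, 3.14, 3.14].

## Interface

Orientations are given as a unit quaternion [x, y, z, w].
In Python, from rig import robot, optics, workorder gives the robot as it stands.
- The arm moves only by the tool arm_command, never from a script. Its argument "plan" is a list of rows, each a list of 7 numbers: the shift along the tool's x, y, z in cm, then the turn, a rotation vector about the tool's x, y, z in rad, then the finger opening in cm, from 0 to 8.7. In form: [[x, y, z, ax, ay, az, gripper], ...]. A call has 1 to 12 rows; each row shifts and turns the pose as measured when the row begins, along the tool's axes as they then stand; what a row does not reach is not made up. A row lasts 1/8 s, in which the tool goes at most 62.5 mm and 10.7 degrees, less where a joint would pass 70% of its speed; a pose out of reach is approached as far as the arm can. A call with a gripper value outside its range is refused whole. The fingers move at their own pace and stop on an object; "grip_force" is the grip in N (left out, the last holds). Time passes only in rows, so rows that do not move let the fingers close. It gives the time, the measured TCP pose, the force and the opening at its end, in the units of the state.
- robot.get_obs(): the state, without advancing time (a new reading comes with each control period).
- optics.camera(name): name is "scene" or "top"; returns (picture, depth): 480x640x3 uint8, blue, green, red; 480x640 float32, m along the optical axis (not along the pixel's ray), 0 where there is no reading.
- optics.camera_info(name): a dict with "mtx" (3x3 intrinsics, pixels), "k1" (the pictures are not rectified: a ray, as slopes to the right and down, at radius r is drawn at 1 + k1 r^2 times it, then the intrinsics apply), "position" and "rotation" of the camera in the world. Camera axes: x right, y down, z forward; pixel columns grow to the right and rows downward; lengths in m; the calibration is good to about 2 mm. A picture is of the moment at which its call begins. camera_info takes no time and is no camera call.
- workorder.hand_in(): hands the job in, once; it reports no verdict.
The state is a dict: "time": time; "q": joint angles; "joint_velocities": joint speeds; "joint_torque": joint torques, N m; "position": TCP position; "tool_rot": TCP orientation; "ft_force": force on the tool from outside, world axes, zero at the start; "moment": the same for the moment, N m; "grip_width": finger opening in m.
Only numpy, scipy, OpenCV 4.12 (cv2) and the standard library are available. Lean on these libraries where they do the work, as an engineer would, in place of code of your own. Each camera call takes 0.05 s, during which the arm holds its last target. There are 200 camera calls.

## Task

Slide the chiller's orange dust shutter fully open to its end stop, take the gauge rod from its cradle and insert it into the inclined dip tube, without ramming it, until its brass collar stops against the rim and stays there for a moment; then withdraw it completely and present it for reading: held level, with its tip over the middle of the white tile and about 15 cm above the bench. Finish holding the rod still in the gripper like that, clear of everything else; leave the shutter open and do not disturb the other things on the bench.

Things in the scene. Friction and masses are not known exactly. Their poses are not given: they have to be found in the camera images.
- chiller: benchtop chiller, fixed to the bench: white and blue housing with an inclined steel dip tube on its side. Origin on the bench straight below the tube's mouth; z up. The housing takes up x -127 to +82 mm, y +86 to +270 mm of this frame, up to 152 mm high; the tube rises from it towards -y and its mouth is at height 125 mm; a prop 30 x 12 mm stands under the tube at y +35 mm.
- dip_tube: the steel guide tube of the chiller, fixed to it. Origin in the centre of its mouth (the rim plane). z points out of the tube along its axis, 40 degrees above level (a rod goes in along -z); x is level, along the shutter's slide. Bore 16 mm, flared to 25 mm at the mouth; rim 33 mm outside; 115 mm deep. Below the mouth an aluminium rail runs along x (from -23 to +107 mm, at y -22 to -30 mm, z -6 to +6 mm); an end stop sits on it at x 107 to 113 mm.
- shutter (a joint): orange dust shutter, a 44 x 40 x 4 mm plate that lies 2 mm in front of the tube's mouth and bars it while shut. 0 = shut, 0.045 m = end stop, mouth fully clear; grows as it slides along dip_tube's +x. It stays where it is left; friction about 1.5 N.
- shutter_grip (a point): centre of the gripping height of the shutter's upright orange post with a black band: 14 mm (along the slide) x 18 mm (across), vertical sides; this point lies 10 mm below the post's top and about 30 mm above its foot. The point's x is the slide direction, as dip_tube's x. When shut it is 38 mm along +x from the tube's axis.
- gauge_rod: gauge rod, about 130 g (may vary by a quarter), 209 mm long, lies level in the cradle at the start. Origin on the axis, in the brass collar's tip-side face, which seats on the tube's rim. x runs along the rod to the tip. Steel shank 8 mm thick from 0 to +95 mm (round tip, red and yellow bands); brass collar 34 mm wide from 0 to -8 mm; black neck 14 mm thick to -29 mm; blue handle from -29 to -114 mm, 16 mm wide (y) and 22 mm tall (z).
- rod_tip (a point): end of the shank, on the rod's axis, +95 mm from its origin; axes as gauge_rod.
- rod_grip (a point): point on the axis within the blue handle, -65 mm from the rod's origin, free on both sides for fingers; axes as gauge_rod.
- cradle: grey cradle fixed to the bench, 215 x 50 mm base plate 8 mm thick. Origin on the bench below the rod's origin, x along the stored rod to its tip. Rod axis 54 mm above the bench. Two supports: a notch at x +55 mm (12 mm long, 30 mm wide, cheeks up to 65 mm high, 12 mm apart) under the shank, and a saddle at x -105 mm (14 mm long, cheeks up to 53 mm high, 20 mm apart) under the handle's end. Lift the rod straight up to take it out.
- tile: white reading tile, fixed, 90 x 90 x 8 mm. Origin at the centre of its underside, on the bench.
- bottle_blue: bystander, not to be disturbed: clear lab bottle with a blue cap, 66 mm wide, 150 mm tall; origin at the centre of its underside.
- bottle_amber: bystander, not to be disturbed: amber bottle with a white cap, 66 mm wide, 130 mm tall; origin at the centre of its underside.
- tip_box: bystander, not to be disturbed: red box of blue pipette tips, 82 x 122 mm, 59 mm tall; origin at the centre of its underside.
- well_plate: bystander, not to be disturbed: white well plate, 128 x 86 mm, 14 mm tall; origin at the centre of its underside.
- beaker: bystander, not to be disturbed: glass beaker, 70 mm wide, 90 mm tall; origin at the centre of its underside.
- tube_rack: bystander, not to be disturbed: green rack of small tubes, 70 x 130 mm, 43 mm tall; origin at the centre of its underside.
There are look-alikes about, which are no part of the job. What is shaped like the gauge_rod but brown is not meant. There is more than one size of the tile; the job needs the larger.

How it is judged:
On the way, in this order (a step that is already met when the one before it is completed fails the run):
1. the shutter is at its end stop (value of joint shutter above 0.0425 m), for 0.2 s.
2. the rod is in the dip tube with its collar against the rim (value of joint shutter above 0.0425 m and z of gauge_rod in the frame of dip_tube between -0.003 and 0.003 m and x of gauge_rod in the frame of dip_tube between -0.008 and 0.008 m and y of gauge_rod in the frame of dip_tube between -0.008 and 0.008 m and angle between the x axis of gauge_rod and the z axis of dip_tube, either way round below 0.14 rad), for 0.2 s.
3. the rod is withdrawn completely, in the gripper (z of rod_tip in the frame of dip_tube above 0.015 m and contact force between gauge_rod and the fingers above 1 N), for 0.1 s.
At the end, for the whole second after the job is handed in: The shutter is within 2.5 mm of its end stop; the rod is held by the fingers, still, level within 8 degrees, its tip within 45 mm (horizontally) of the tile's centre and 60 to 250 mm above the bench, and it touches neither chiller, cradle, tile nor any bystander (value of joint shutter above 0.0425 m and angle between gauge_rod's own x axis and vertical between 1.4308 and 1.7108 rad and horizontal distance between rod_tip and tile below 0.045 m and height (world z) of rod_tip between 0.06 and 0.25 m and height (world z) of gauge_rod between 0.06 and 0.27 m and contact force between gauge_rod and the fingers above 1 N and contact force between gauge_rod and chiller below 0.05 N and contact force between gauge_rod and cradle below 0.05 N and contact force between gauge_rod and tile below 0.05 N and contact force between gauge_rod and bottle_blue below 0.05 N and contact force between gauge_rod and bottle_amber below 0.05 N and contact force between gauge_rod and tip_box below 0.05 N and contact force between gauge_rod and well_plate below 0.05 N and contact force between gauge_rod and beaker below 0.05 N and contact force between gauge_rod and tube_rack below 0.05 N and linear speed of gauge_rod below 0.02 m/s and angular speed of gauge_rod below 0.15 rad/s); the arm keeps its last pose, push and grip.
It fails at once if the rod is rammed into the chiller (over 60 N) (contact force between gauge_rod and chiller above 60 N).
It fails at once if a bystander is disturbed (moved over 30 mm) (distance of any of bottle_blue, bottle_amber, tip_box, well_plate, beaker, tube_rack from where it was at the start of the episode above 0.03 m).
It also fails if it takes over 58 s, if anything falls off the work surface, if the arm or the gripper's body presses on something with over 40 N, if the wrist force passes 120 N, or if a joint passes its speed limit or range.

## Working session

There is one attempt and no reset: what is moved stays moved. The work goes in short steps, Python scripts to look and compute and a tool call to move; the robot and the scene stay as the last step left them, time stands still between calls to the robot, and variables do not carry over. Pictures are saved under pics/ and viewed, about 8 in all and at most 12, crops included, and the job is handed in when it is done.

Besides the shell and the picture viewer there is one more tool, called after ">>>" by a JSON object that holds its "name" and its "arguments". arm_command: Moves the arm, as the interface text tells. Its arguments: {"type":"object","properties":{"plan":{"type":"array"},"grip_force":{"type":"number"}},"required":["plan"]}

```bash
ls; mkdir -p pics; python3 - <<'E'
from rig import robot, optics
import cv2, numpy as np
print(robot.get_obs())
for n in ("scene","top"):
    p,d=optics.camera(n); cv2.imwrite(f"pics/{n}0.png",p); np.savez(f"pics/{n}0.npz",p=p,d=d)
    print(n,optics.camera_info(n))
E
```

```text
pics
{'time': 0.0, 'q': array([ 1.03552844e+00,  5.28449848e-01,  1.43388150e+00, -1.06976057e-05,
        1.18138735e+00, -1.78519628e-01]), 'joint_velocities': array([-0.00109901,  0.00124384,  0.0015515 ,  0.00011173, -0.00203752,
       -0.00026764]), 'joint_torque': array([-1.10899378e-03, -4.40033019e+01, -1.76596302e+01,  6.33506547e-02,
        5.79342199e-02, -1.77093789e-04]), 'position': array([0.21788209, 0.58502456, 0.22158827]), 'tool_rot': array([-0.40366833,  0.58146271,  0.40303731,  0.5800982 ]), 'ft_force': array([0.2398299 , 0.08773181, 0.29663917]), 'moment': array([-0.006236  , -0.01226624, -0.00599953]), 'grip_width': 0.08669783420368071}
scene {'mtx': array([[435.7916274 ,   0.        , 319.86421087],
       [  0.        , 435.7916274 , 242.85626327],
       [  0.        ,   0.        ,   1.        ]]), 'k1': -0.10718710824380752, 'position': array([ 1.15384076, -0.4485147 ,  0.72316098]), 'rotation': array([ 0.76803072,  0.49638047, -0.21254568, -0.34432479])}
top {'mtx': array([[514.13579163,   0.        , 325.04736783],
       [  0.        , 514.13579163, 229.01998158],
       [  0.        ,   0.        ,   1.        ]]), 'k1': -0.070938735614383, 'position': array([ 0.34329815, -0.18141158,  1.26828832]), 'rotation': array([ 0.70898701, -0.70190381,  0.04743468, -0.04917743])}
```

View pics/top0.png

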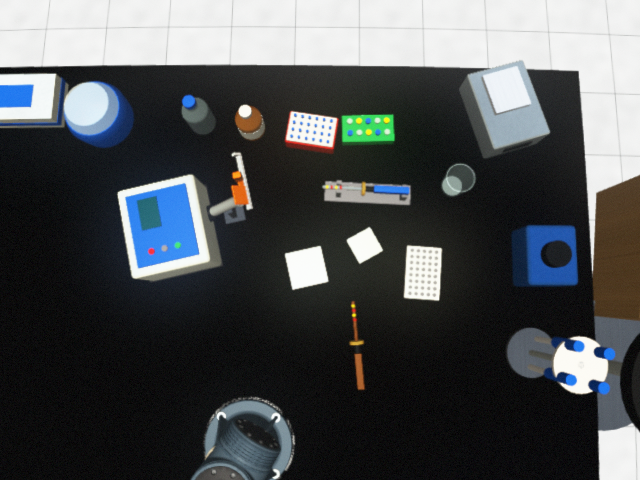

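View pics/scene0.png

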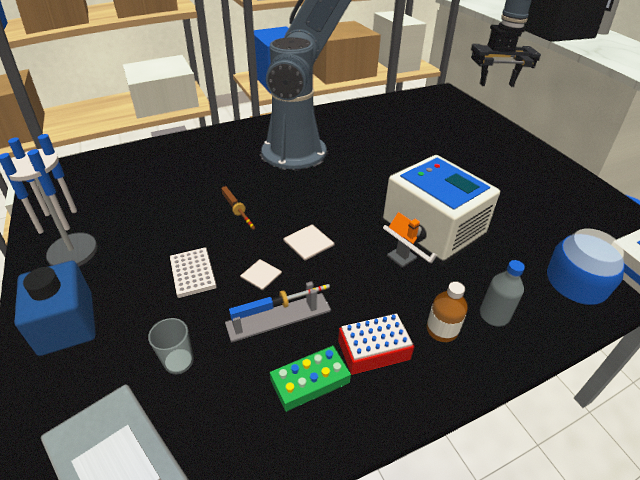

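Top view: real rod (blue handle) lies in the cradle at (323–410, 188). The brown look-alike is at (355, 300–388). The larger tile is at (306, 268), the smaller one at (365, 245). The chiller is at (170, 228), its orange shutter at (239, 190), and the rail runs from (237, 153) to (250, 208). Next I'll measure and enlarge.

```bash
cat > lib.py <<'E'
import numpy as np, cv2
from rig import robot, optics
from scipy.spatial.transform import Rotation as R
def cam(n):
    i=optics.camera_info(n); return i["mtx"],np.array([i["k1"],0,0,0,0.]),np.array(i["position"]),R.from_quat(i["rotation"])
def cloud(n,d):
    K,k,t,r=cam(n)
    v,u=np.mgrid[0:480,0:640]
    # k1 multiplies undistorted radius: same as OpenCV's model
    s=cv2.undistortPoints(np.stack([u.ravel(),v.ravel()],1).astype(float)[:,None],K,k)[:,0]
    P=np.c_[s,np.ones(len(s))]*d.reshape(-1,1)
    return (r.apply(P)+t).reshape(480,640,3)
def proj(n,X):
    K,k,t,r=cam(n); X=np.atleast_2d(X)
    c=r.inv().apply(X-t)
    return cv2.projectPoints(c,np.zeros(3),np.zeros(3),K,k)[0][:,0]
def ray(n,uv,z):  # intersection of pixel ray with height z
    K,k,t,r=cam(n)
    s=cv2.undistortPoints(np.array(uv,float).reshape(-1,1,2),K,k)[:,0]
    D=r.apply(np.c_[s,np.ones(len(s))]); return t+D*((z-t[2])/D[:,2])[:,None]
E
python3 - <<'E'
from lib import *
T=np.load("pics/top0.npz");S=np.load("pics/scene0.npz")
def crop(p,x0,x1,y0,y1,w=400,h=300): return cv2.resize(p[y0:y1,x0:x1],(w,h),interpolation=cv2.INTER_CUBIC)
a=np.vstack([np.hstack([crop(T["p"],200,280,150,210),crop(T["p"],310,430,150,240)]),
 np.hstack([crop(S["p"],370,450,205,265),crop(S["p"],220,340,265,355)])])
cv2.imwrite("pics/crop1.png",a)
for n,D in (("top",T),("scene",S)):
    p,d=D["p"],D["d"]; W=cloud(n,d); hsv=cv2.cvtColor(p,cv2.COLOR_BGR2HSV); ok=d>0
    H,Sa,V=[hsv[...,i].astype(int) for i in range(3)]
    uu,vv=np.meshgrid(np.arange(640),np.arange(480))
    bench=W[(V<25)&ok&(W[...,0]>.2)&(W[...,0]<.7)&(abs(W[...,1])<.4)][:,2]
    print(n,"bench z",np.median(bench),bench.std())
    reg=(uu>200)&(uu<280)&(vv>140)&(vv<215) if n=="top" else (uu>370)&(uu<450)&(vv>205)&(vv<265)
    m=reg&ok&(H>4)&(H<18)&(Sa>150)&(V>60); q=W[m]
    print("orange",m.sum(),q.mean(0),q.min(0),q.max(0)); top=q[q[:,2]>np.percentile(q[:,2],90)-.004]; print(" top",np.median(top,0),len(top))
    tile=(Sa<60)&(V>150)&ok&(abs(W[...,2])<.02)
    k,l,st,c=cv2.connectedComponentsWithStats(tile.astype(np.uint8))
    for i in range(1,k):
        if st[i,4]>200:
            q=W[l==i]; xy=ray(n,np.argwhere(l==i)[:,::-1],.008)[:,:2]; print(" white",c[i],st[i,4],np.median(q,0),cv2.minAreaRect(xy.astype(np.float32)))
    reg=(uu>310)&(uu<430)&(vv>170)&(vv<215) if n=="top" else (uu>220)&(uu<340)&(vv>265)&(vv<345)
    m=reg&ok&(H>100)&(H<125)&(Sa>150)&(V>60)&(W[...,2]>.03); q=W[m]
    print("handle",m.sum(),q.mean(0),q.min(0),q.max(0)); 
    print(" line",cv2.fitLine(q.astype(np.float32),cv2.DIST_HUBER,0,.001,.001).ravel())
E
```

```text
top bench z -0.0006407445195066863 0.002541049213634498
orange 357 [0.58944001 0.0204973  0.12181822] [ 0.55472112  0.0007387  -0.00696929] [0.66525899 0.06235101 0.1668794 ]
 top [0.61069545 0.01960168 0.1620281 ] 40
 white [363.67852257 196.8372093 ] 731 [ 0.59832458 -0.26885079  0.00700774] ((0.6005375981330872, -0.2813229560852051), (0.21054033935070038, 0.028472525998950005), 87.77576446533203)
 white [364.21156373 244.82785808] 761 [ 0.47838875 -0.27420049  0.00484307] ((0.47837287187576294, -0.27427616715431213), (0.06828402727842331, 0.06837044656276703), 29.595346450805664)
 white [422.50595238 272.54978355] 1848 [ 0.41113779 -0.41632886  0.01366601] ((0.41173025965690613, -0.4175162613391876), (0.08681868016719818, 0.12969884276390076), 86.11463928222656)
 white [306.09890909 267.29236364] 1375 [ 0.42205891 -0.13171645  0.00703306] ((0.42171281576156616, -0.1320297122001648), (0.09104222804307938, 0.09104320406913757), 13.17534351348877)
 white [259.67046534 427.25546059] 1053 [ 0.05462519 -0.04898134  0.01273194] ((0.02643011510372162, -0.011372275650501251), (0.2024812847
[... 901 characters left out ...]
86091   0.01493288] ((0.41183823347091675, -0.4182291328907013), (0.08658845722675323, 0.13980254530906677), 86.5116958618164)
 white [260.56012177 273.6651446 ] 657 [ 0.48199051 -0.27653477  0.00693498] ((0.48265039920806885, -0.276022344827652), (0.06840293109416962, 0.06834059953689575), 29.25064468383789)
 white [275.64442413 317.63619744] 1094 [ 0.61683391 -0.2891748   0.0089602 ] ((0.6109473705291748, -0.2821224331855774), (0.21167317032814026, 0.04752347618341446), 87.74285888671875)
handle 521 [ 0.61318772 -0.33572446  0.06143858] [ 0.59966909 -0.37881131  0.04430653] [ 0.62040629 -0.29269402  0.06964893]
 line [ 0.03104238  0.9991793  -0.02601943  0.6138333  -0.33340934  0.0618648 ]
```

View pics/crop1.png

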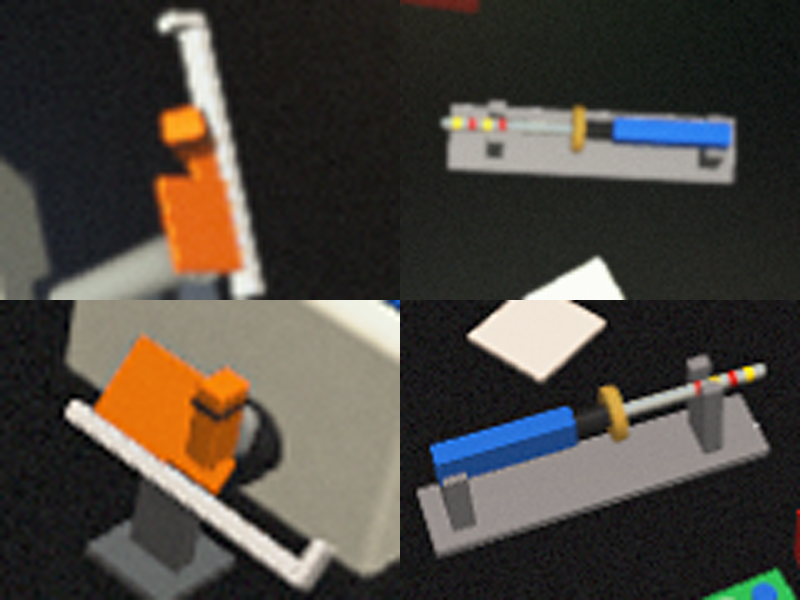

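Crop: the shutter is shut, with its post top at about top-view px (236.6, 175.4) and scene-view px (414.8, 221.8). The end stop is at the upper end of the rail. The blue-handled rod lies in the grey cradle with its tip to the image left (+y). It is the one with the blue handle, so the brown one is the decoy. Of the tiles, (306, 267) measures 91 mm against 68 mm for the other, so that is the one to use.

```bash
python3 - <<'E'
from lib import *
from scipy.optimize import least_squares
D={n:np.load(f"pics/{n}0.npz") for n in("top","scene")}
# triangulate post top
def tri(f): return least_squares(lambda X: np.r_[proj("top",X)[0]-f[0],proj("scene",X)[0]-f[1]],[.6,0,.15])
s=tri([(236.2,175.0),(414.4,221.4)]); print("post top",s.x,s.fun)
for n,b in(("top",(225,260,148,214)),("scene",(378,440,230,266))):
    p,d=D[n]["p"],D[n]["d"]; hsv=cv2.cvtColor(p,cv2.COLOR_BGR2HSV); W=cloud(n,d)
    m=np.zeros((480,640),np.uint8); x0,x1,y0,y1=b
    m[y0:y1,x0:x1]=((hsv[...,1]<70)&(hsv[...,2]>(120 if n=="top" else 185)))[y0:y1,x0:x1]
    k,l,st,c=cv2.connectedComponentsWithStats(m); i=1+st[1:,4].argmax(); uv=np.argwhere(l==i)[:,::-1]
    q=W[l==i]; q=q[(q[:,2]>.08)&(q[:,2]<.14)]
    xy=ray(n,uv,.110)[:,:2].astype(np.float32)
    print(n,"rail",st[i],"cloud med",np.median(q,0),len(q),"rect",cv2.minAreaRect(xy),cv2.boxPoints(cv2.minAreaRect(xy)).round(4).tolist())
    v=cv2.fitLine(xy,cv2.DIST_HUBER,0,.001,.001).ravel(); print("  line",v,np.degrees(np.arctan2(v[1],v[0])))
    # housing top
    H=(W[...,2]>.135)&(W[...,2]<.17)&(W[...,1]>.05)&(W[...,1]<.4)&(W[...,0]>.35)&(W[...,0]<.75)&(d>0)
    uv=np.argwhere(H)[:,::-1]; print("  housing",cv2.minAreaRect(ray(n,uv,.152)[:,:2].astype(np.float32)))
    # brass collar, tip
    H,Sa,V=[hsv[...,i].astype(int) for i in range(3)]
    z=(W[...,2]>.03)&(W[...,2]<.1)&(W[...,0]>.57)&(W[...,0]<.64)&(W[...,1]>-.42)&(W[...,1]<-.15)
    m=z&(H>12)&(H<28)&(Sa>110)&(V>60)&(abs(W[...,1]+.27)<.04); uv=np.argwhere(m)[:,::-1]
    print("  collar px",uv.mean(0),len(uv),ray(n,uv.mean(0),.054),np.median(W[m],0))
    m=z&((Sa>100)&((H<35)|(H>170)))&(V>60)&(W[...,1]>-.235); uv=np.argwhere(m)[:,::-1]; r=ray(n,uv,.054); print("  bands",len(uv),r.mean(0),r[:,1].min(),r[:,1].max())
    m=z&(H>100)&(H<125)&(Sa>150)&(V>60); uv=np.argwhere(m)[:,::-1]; r=ray(n,uv,.065 if n=="top" else .06); print("  handle",r.mean(0),r[:,1].min(),r[:,1].max(),r[:,0].min(),r[:,0].max())
o=robot.get_obs(); print(R.from_quat(o["tool_rot"]).as_matrix().round(3))
E
```

```text
post top [0.61449983 0.02043788 0.162081  ] [-0.30180618 -0.17876479 -0.32131108  0.0481171 ]
top rail [232 152  21  58 265] cloud med [0.63197848 0.01329006 0.10885165] 247 rect ((0.6155638694763184, 0.013165028765797615), (0.14028355479240417, 0.01963958702981472), 16.438087463378906) [[0.5454999804496765, 0.0027000000700354576], [0.5511000156402588, -0.016100000590085983], [0.6855999827384949, 0.023600000888109207], [0.6801000237464905, 0.042399998754262924]]
  line [0.9590537  0.28322437 0.62407124 0.01291317] 16.452738
  housing ((0.5008353590965271, 0.18020708858966827), (0.20239414274692535, 0.17778052389621735), 13.821998596191406)
  collar px [363.36956522 187.95652174] 46 [[ 0.61126417 -0.26898308  0.054     ]] [ 0.60798117 -0.26756     0.0667038 ]
  bands 25 [ 0.61308398 -0.19753482  0.054     ] -0.21501469808849286 -0.17879270583626647
  handle [ 0.60592172 -0.33437205  0.065     ] -0.37513108366387204 -0.29359646993617183 0.5973600358816746 0.6142916595631467
scene rail [387 230  49  32 210] cloud med [0.63312082 0.01286675 0.11117407] 210 rect ((0.6213048696517944, 0.01593688130378723), (0.12071006000041962, 0.026938501745462418), 17.288557052612305) [[0.5597000122070312, 0.010900000110268593], [0.5677000284194946, -0.01489999983459711], [0.6829000115394592, 0.020999999716877937], [0.6748999953269958, 0.04670000076293945]]
  line [0.965055   0.26204744 0.61865145 0.01000504] 15.191585
  housing ((0.517940104007721, 0.1711912751197815), (0.2060924470424652, 0.18897376954555511), 13.9934720993042)
  collar px [283.5        298.06666667] 90 [[ 0.60917764 -0.26760951  0.054     ]] [ 0.61932621 -0.27089022  0.06591489]
  bands 32 [ 0.61168528 -0.19362088  0.054     ] -0.21543825510321243 -0.17645923318889878
  handle [ 0.61194346 -0.3354813   0.06      ] -0.37910005334404273 -0.29191815614467587 0.5958868356985875 0.6286942056623307
[[-0.001 -0.937  0.349]
 [-0.002  0.349  0.937]
 [-1.     0.    -0.002]]
```

```bash
cat > fit.py <<'E'
from lib import *
from scipy.optimize import minimize
from itertools import product
c40,s40=np.cos(np.radians(40)),np.sin(np.radians(40))
DT=np.array([[1,0,0],[0,s40,-c40],[0,c40,s40]])  # columns: dip axes in chiller frame
def box(a): return np.array(list(product(a[0:2],a[2:4],a[4:6])))/1000.
def dip2w(P,x,y,yaw,): 
    return R.from_euler("z",yaw).apply(P@DT.T+[0,0,.125])+[x,y,0]
def ch2w(P,x,y,yaw): return R.from_euler("z",yaw).apply(P)+[x,y,0]
def hulls(n,parts,k=4):
    m=np.zeros((480*k,640*k),np.float32)
    for X in parts:
        uv=(proj(n,X)+.5)*k; cv2.fillConvexPoly(m,cv2.convexHull(uv.astype(np.float32)).round().astype(np.int32),1)
    return cv2.resize(m,(640,480),interpolation=cv2.INTER_AREA)
def parts(p,sh=0.):
    x,y,yaw,yp=p[:4]; zt=p[4]; d=sh*1000
    plate=dip2w(box([-22+d,22+d,-20,20,2,6]),x,y,yaw)
    post=ch2w(box([31+d,45+d,yp*1000-9,yp*1000+9,zt*1000-40,zt*1000]),x,y,yaw)
    return [plate,post]
def omask(p):
    h=cv2.cvtColor(p,cv2.COLOR_BGR2HSV); return ((h[...,0]<19)&(h[...,0]>3)&(h[...,1]>150)&(h[...,2]>60))
def rails(p): 
    return [dip2w(box([-23,107,-30,-22,-6,6]),*p[:3])]
E
python3 - <<'E'
from fit import *
D={n:np.load(f"pics/{n}0.npz")["p"] for n in("top","scene")}
B={"top":(215,262,140,214),"scene":(378,445,205,268)}
M={}
for n,(x0,x1,y0,y1) in B.items():
    m=np.zeros((480,640),np.uint8); m[y0:y1,x0:x1]=omask(D[n])[y0:y1,x0:x1]; M[n]=cv2.morphologyEx(m,cv2.MORPH_CLOSE,np.ones((3,5),np.uint8)).astype(float)
    h=cv2.cvtColor(D[n],cv2.COLOR_BGR2HSV); r=np.zeros((480,640)); r[y0:y1,x0:x1]=((h[...,1]<70)&(h[...,2]>(120 if n=="top" else 185)))[y0:y1,x0:x1]; M[n+"r"]=r
def cost(p,cams=("top","scene"),full=False):
    e=0
    for n in cams:
        x0,x1,y0,y1=B[n]; sl=np.s_[y0:y1,x0:x1]
        o=hulls(n,parts(p)); r=np.clip(hulls(n,rails(p))-o,0,1)
        e+=abs(o-M[n])[sl].sum()+abs(r-M[n+"r"])[sl].sum()*(.7 if n=="top" else .5)
    return e
for cams in (("top","scene"),("top",),("scene",)):
    best=None
    for x0 in ([.575,.009,.244,.003,.163],[.58,.012,.26,0,.163]):
        f=lambda d: cost(np.array(x0)+np.array(d)/100,cams)+ (1000*(d[4]/100)**2*50 )
        s=minimize(f,np.zeros(5),method="Nelder-Mead",options=dict(initial_simplex=np.vstack([np.zeros(5),np.diag([.6,.6,4,.5,.4])]),xatol=.02,fatol=.1,maxiter=350))
        if best is None or s.fun<best[0]: best=(s.fun,np.array(x0)+s.x/100)
    print(cams,best[0],best[1].round(4),np.degrees(best[1][2]))
    if len(cams)==2: np.save("chiller.npy",best[1]); P=best[1]
out=[]
for n,(x0,x1,y0,y1) in B.items():
    k=8; im=cv2.resize(D[n][y0:y1,x0:x1],None,fx=k,fy=k,interpolation=cv2.INTER_CUBIC)
    for X in parts(P)+rails(P)+[dip2w(np.c_[.0165*np.cos(t:=np.linspace(0,6.28,40)),.0165*np.sin(t),0*t],*P[:3])]:
        uv=((proj(n,X)-[x0,y0]+.5)*k); cv2.polylines(im,[cv2.convexHull(uv.astype(np.float32)).astype(np.int32)],True,(0,255,0),1)
    out.append(cv2.resize(im,(400,590)) if n=="top" else cv2.resize(im,(400,590)))
cv2.imwrite("pics/fit1.png",np.hstack(out))
E
```

```text
('top', 'scene') 424.54902406665605 [ 0.5772  0.0205  0.2581 -0.0086  0.158 ] 14.78749497808966
('top',) 254.88070734760387 [ 0.5777  0.0211  0.2424 -0.0078  0.1604] 13.887946364590846Traceback (most recent call last):
  File "<stdin>", line 19, in <module>
    res = _minimize_neldermead(fun, x0, args, callback, bounds=bounds,
                               **options)
    fsim[j] = func(sim[j])
              ~~~~^^^^^^^^
    fx = function(np.copy(x), *(wrapper_args + args))
  File "<stdin>", line 18, in <lambda>
  File "<stdin>", line 12, in cost
  File "fit.py", line 13, in hulls
    uv=(proj(n,X)+.5)*k; cv2.fillConvexPoly(m,cv2.convexHull(uv.astype(np.float32)).round().astype(np.int32),1)
        ~~~~^^^^^
  File "lib.py", line 14, in proj
    K,k,t,r=cam(n); X=np.atleast_2d(X)
            ~~~^^^
  File "lib.py", line 5, in cam
    i=optics.camera_info(n); return i["mtx"],np.array([i["k1"],0,0,0,0.]),np.array(i["position"]),R.from_quat(i["rotation"])
ValueError: time passes only in moves, steps and waits
```

```bash
python3 - <<'E'
s=open("lib.py").read()
s=s.replace("def cam(n):","import functools\n@functools.lru_cache(None)\ndef cam(n):")
open("lib.py","w").write(s)
E
cat > overlay.py <<'E'
from fit import *
def overlay(P,D,B,f,sh=0):
    out=[]
    for n,(x0,x1,y0,y1) in B.items():
        k=8; im=cv2.resize(D[n][y0:y1,x0:x1],None,fx=k,fy=k,interpolation=cv2.INTER_CUBIC)
        t=np.linspace(0,6.28,40)
        for X in parts(P,sh)+rails(P)+[dip2w(np.c_[.0165*np.cos(t),.0165*np.sin(t),0*t],*P[:3]),ch2w(box([-127,82,86,270,0,152]),*P[:3])]:
            uv=((proj(n,X)-[x0,y0]+.5)*k); cv2.polylines(im,[cv2.convexHull(uv.astype(np.float32)).astype(np.int32)],True,(0,255,0),1)
        out.append(cv2.resize(im,(400,590)))
    cv2.imwrite(f,np.hstack(out))
E
python3 - <<'E'
from overlay import *
D={n:np.load(f"pics/{n}0.npz")["p"] for n in("top","scene")}
overlay(np.load("chiller.npy"),D,{"top":(200,262,140,224),"scene":(370,450,195,275)},"pics/fit1.png")
E
```

```text
(no output)
```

View pics/fit1.png

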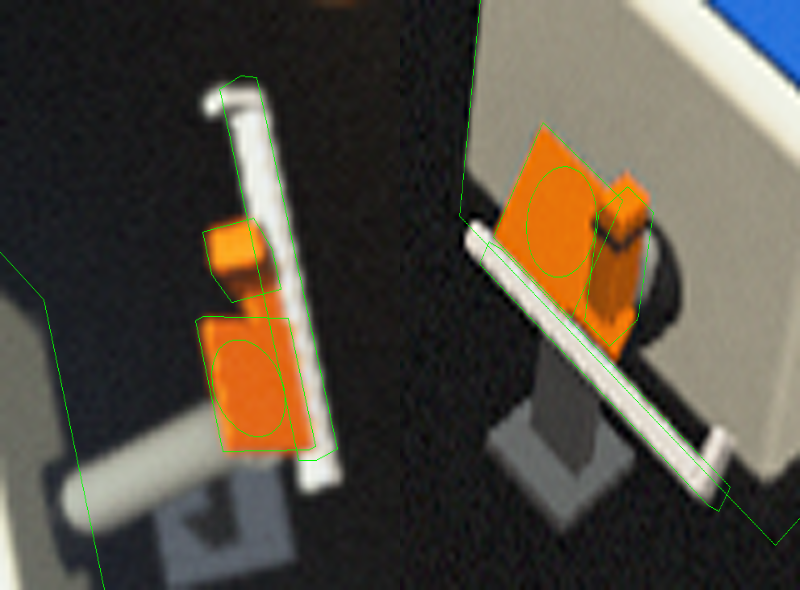

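Picture: the rail is off from my model by about 8 mm along −x while the plate matches. So the shutter probably starts partly open, or its plate is offset. I'll fit the rail on its own for the chiller pose, and fit the shutter offset separately.

```bash
python3 - <<'E'
from overlay import *
D={n:np.load(f"pics/{n}0.npz")["p"] for n in("top","scene")}
B={"top":(215,262,140,214),"scene":(378,445,205,268)}
M={}
for n,(x0,x1,y0,y1) in B.items():
    m=np.zeros((480,640),np.uint8); m[y0:y1,x0:x1]=omask(D[n])[y0:y1,x0:x1]; M[n]=cv2.morphologyEx(m,cv2.MORPH_CLOSE,np.ones((3,5),np.uint8)).astype(float)
    h=cv2.cvtColor(D[n],cv2.COLOR_BGR2HSV); V=h[...,2].astype(float); hi,lo=(200,20) if n=="top" else (215,90)
    r=np.zeros((480,640)); r[y0:y1,x0:x1]=(np.clip((V-lo)/(hi-lo),0,1)*(h[...,1]<90))[y0:y1,x0:x1]
    l=cv2.connectedComponents((r>.35).astype(np.uint8))[1]; k=np.bincount(l[l>0]).argmax(); r*=cv2.dilate((l==k).astype(np.uint8),np.ones((3,3))); M[n+"r"]=r
def cost(p,cams):
    e=0
    for n in cams:
        r=hulls(n,rails(p)); st=hulls(n,[dip2w(box([107,115,-34,0,-14,20]),*p[:3])])
        w=np.clip(1-st+r,0,1)*(1-M[n]); e+=(abs(r-M[n+"r"])*w).sum()
    return e
for cams in (("top",),("scene",),("top","scene")):
    b=None
    for x0 in ([.568,.012,.244],[.572,.009,.25],[.565,.008,.24]):
        f=lambda d: cost(np.array(x0)+np.array(d)/100,cams)
        s=minimize(f,np.zeros(3),method="Nelder-Mead",options=dict(initial_simplex=np.vstack([np.zeros(3),np.diag([.6,.6,4])]),xatol=.01,fatol=.05,maxiter=150))
        if b is None or s.fun<b[0]: b=(s.fun,np.array(x0)+s.x/100)
    print(cams,b[0],b[1].round(4),np.degrees(b[1][2])); P=b[1]
def c2(q):  # sh, yp, zt
    p=np.r_[P,q[1],q[2]]; return sum(abs(hulls(n,parts(p,q[0]))-M[n]).sum() for n in B)
s=minimize(lambda d:c2(np.array([.008,.002,.163])+d/100),np.zeros(3),method="Nelder-Mead",options=dict(initial_simplex=np.vstack([np.zeros(3),np.diag([.5,.4,.3])]),xatol=.01,fatol=.05,maxiter=150))
q=np.array([.008,.002,.163])+s.x/100; print("shutter,yp,zt",q,s.fun)
P=np.r_[P,q[1:]]; np.save("chiller.npy",P)
print("post centre world",ch2w(np.array([[.038+q[0],q[1],q[2]]]),*P[:3]))
overlay(P,D,{"top":(200,262,140,224),"scene":(370,450,195,275)},"pics/fit2.png",q[0])
E
```

```text
('top',) 298.8727430555556 [0.5592 0.0374 0.1241] 7.108062451160837
('scene',) 786.6443437500001 [0.566  0.0189 0.2414] 13.832090282658617
('top', 'scene') 1253.240527777778 [0.5657 0.0197 0.2411] 13.81149990194019
shutter,yp,zt [ 0.01037249 -0.01080087  0.16087647] 173.0625
post centre world [[0.61521627 0.02074971 0.16087647]]
```

View pics/fit2.png

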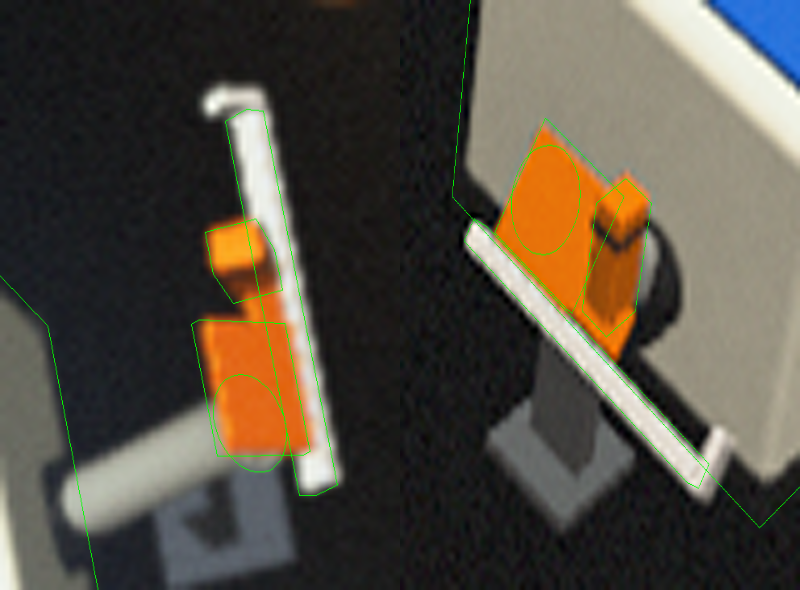

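The scene rail fits to within about 2 px and the top rail to within about 3 mm. The post centre is robust at (0.615, 0.0205), top about 0.162 m. The shutter seems to start about 10 mm open. Next I'll grip the post.

```bash
cat > mv.py <<'E'
from lib import *
def down(a,pitch=0.):
    """tool down, jaws at angle a (deg); pitch (deg) turns about the jaw axis"""
    a=np.radians(a); z=np.array([np.cos(a),np.sin(a),0]); x=np.array([0,0,-1.]); M=np.c_[x,np.cross(z,x),z]
    return R.from_rotvec(z*np.radians(pitch))*R.from_matrix(M)
def rows(pos,rot,n,g,start=None):
    o=robot.get_obs(); p0,r0=(np.array(o["position"]),R.from_quat(o["tool_rot"])) if start is None else start
    rv=(r0.inv()*rot).as_rotvec(); w=rv/n; p=p0.copy(); out=[]
    dp=(np.array(pos)-p0)/n
    for i in range(n):
        ri=r0*R.from_rotvec(w*i); t=ri.inv().apply(dp)*100
        out.append([round(float(v),2) for v in t]+[round(float(v),3) for v in w]+[g])
    print("from",p0.round(4),"len",np.linalg.norm(dp)*1000,"deg",np.degrees(np.linalg.norm(w)))
    print(str(out).replace(" ",""))
    return np.array(pos),rot
def st():
    o=robot.get_obs(); m=R.from_quat(o["tool_rot"]).as_matrix()
    print(round(o["time"],2),"pos",np.round(o["position"],4),"x",m[:,0].round(3),"z",m[:,2].round(3),"F",np.round(o["ft_force"],1),"w",round(o["grip_width"],4),"q",np.round(o["q"],2))
E
python3 -c "
from mv import *
rows([.615,.0205,.20],down(14),12,3.4)"
```

```text
from [0.2179 0.5851 0.2217] len 57.546707413067146 deg 4.629939588755132
[[0.19,-4.74,-3.25,0.081,-0.0,0.0,3.4],[0.18,-4.99,-2.86,0.081,-0.0,0.0,3.4],[0.18,-5.21,-2.45,0.081,-0.0,0.0,3.4],[0.18,-5.39,-2.02,0.081,-0.0,0.0,3.4],[0.18,-5.53,-1.58,0.081,-0.0,0.0,3.4],[0.18,-5.64,-1.13,0.081,-0.0,0.0,3.4],[0.18,-5.71,-0.67,0.081,-0.0,0.0,3.4],[0.18,-5.75,-0.2,0.081,-0.0,0.0,3.4],[0.18,-5.75,0.26,0.081,-0.0,0.0,3.4],[0.18,-5.71,0.72,0.081,-0.0,0.0,3.4],[0.18,-5.63,1.18,0.081,-0.0,0.0,3.4],[0.18,-5.52,1.63,0.081,-0.0,0.0,3.4]]
```

>>> {"name": "arm_command", "arguments": {"plan": [[0.1,-4.74,-3.25,0.081,0,0,3.4],[0.1,-4.99,-2.86,0.081,0,0,3.4],[0.1,-5.21,-2.45,0.081,0,0,3.4],[0.1,-5.39,-2.02,0.081,0,0,3.4],[0.1,-5.53,-1.58,0.081,0,0,3.4],[0.1,-5.64,-1.13,0.081,0,0,3.4],[0.1,-5.71,-0.67,0.081,0,0,3.4],[0.1,-5.75,-0.2,0.081,0,0,3.4],[0.1,-5.75,0.26,0.081,0,0,3.4],[0.1,-5.71,0.72,0.081,0,0,3.4],[0.1,-5.63,1.18,0.081,0,0,3.4],[0.1,-5.52,1.63,0.081,0,0,3.4]], "grip_force": 15}}

```text
time: 1.6
position: [0.616, 0.0014, 0.2053]
tool_rot: [-0.077, 0.705, 0.077, 0.701]
ft_force: [1.2, 0.3, -0.2]
grip_width: 0.0339
```

```bash
python3 -c "
from mv import *
st()
s=rows([.615,.0205,.195],down(14),4,3.4)
rows([.615,.0205,.139],down(14),5,3.4,s)"
```

```text
1.6 pos [0.616  0.0014 0.2053] x [-0.005 -0.    -1.   ] z [ 0.976  0.216 -0.005] F [ 1.2  0.3 -0.2] w 0.0339 q [-0.18  0.54  1.47 -0.    1.14 -0.4 ]
from [0.616  0.0014 0.2053] len 5.419698641904883 deg 0.38736042267330617
[[0.26,0.47,0.08,-0.007,-0.001,-0.0,3.4],[0.26,0.47,0.08,-0.007,-0.001,-0.0,3.4],[0.26,0.47,0.09,-0.007,-0.001,-0.0,3.4],[0.26,0.47,0.09,-0.007,-0.001,-0.0,3.4]]
from [0.615  0.0205 0.195 ] len 11.199999999999998 deg 0.0
[[1.12,0.0,0.0,0.0,0.0,0.0,3.4],[1.12,0.0,0.0,0.0,0.0,0.0,3.4],[1.12,0.0,0.0,0.0,0.0,0.0,3.4],[1.12,0.0,0.0,0.0,0.0,0.0,3.4],[1.12,0.0,0.0,0.0,0.0,0.0,3.4]]
```

>>> {"name": "arm_command", "arguments": {"plan": [[0.26,0.47,0.08,-0.007,0,0,3.4],[0.26,0.47,0.08,-0.007,0,0,3.4],[0.26,0.47,0.08,-0.007,0,0,3.4],[0.26,0.47,0.08,-0.007,0,0,3.4],[0,0,0,0,0,0,3.4]]}}

```text
time: 2.22
position: [0.614, 0.021, 0.1926]
tool_rot: [-0.086, 0.704, 0.087, 0.699]
ft_force: [0.7, 0.3, -0.3]
grip_width: 0.0338
```

```bash
python3 -c "
from mv import *
st()
s=rows([.615,.0205,.139],down(14),6,3.4)"
```

```text
2.23 pos [0.614  0.021  0.1926] x [-0.008  0.    -1.   ] z [ 0.97   0.244 -0.007] F [ 0.7  0.3 -0.3] w 0.0338 q [-0.15  0.55  1.48 -0.    1.11 -0.39]
from [0.614  0.021  0.1926] len 8.934638380899937 deg 0.07572587322036763
[[0.89,-0.01,0.02,0.0,-0.001,-0.0,3.4],[0.89,-0.01,0.02,0.0,-0.001,-0.0,3.4],[0.89,-0.01,0.02,0.0,-0.001,-0.0,3.4],[0.89,-0.01,0.02,0.0,-0.001,-0.0,3.4],[0.89,-0.01,0.02,0.0,-0.001,-0.0,3.4],[0.89,-0.01,0.02,0.0,-0.001,-0.0,3.4]]
```

>>> {"name": "arm_command", "arguments": {"plan": [[0.9,0,0.02,0,0,0,3.4],[0.9,0,0.02,0,0,0,3.4],[0.9,0,0.02,0,0,0,3.4],[0.9,0,0.02,0,0,0,3.4],[0.9,0,0.02,0,0,0,3.4],[0.85,0,0.02,0,0,0,3.4],[0,0,0,0,0,0,1.0],[0,0,0,0,0,0,1.0],[0,0,0,0,0,0,1.0],[0,0,0,0,0,0,1.0]], "grip_force": 15}}

```text
time: 3.48
position: [0.6154, 0.0208, 0.1356]
tool_rot: [-0.087, 0.704, 0.087, 0.7]
ft_force: [-1.0, -2.2, 0.8]
grip_width: 0.0138
```

```bash
python3 -c "
from mv import *
st()"
```

```text
3.48 pos [0.6154 0.0208 0.1356] x [-0.006 -0.001 -1.   ] z [ 0.97   0.244 -0.006] F [-1.  -2.2  0.8] w 0.0138 q [-0.15  0.62  1.53 -0.    0.99 -0.39]
```

>>> {"name": "arm_command", "arguments": {"plan": [[0,0,0.6,0,0,0,1.0],[0,0,0.6,0,0,0,1.0],[0,0,0.6,0,0,0,1.0],[0,0,0.6,0,0,0,1.0],[0,0,0.4,0,0,0,1.0],[0,0,0.3,0,0,0,1.0],[0,0,0.2,0,0,0,1.0]]}}

```text
time: 4.35
position: [0.6488, 0.029, 0.1356]
tool_rot: [-0.087, 0.705, 0.087, 0.699]
ft_force: [-1.3, -1.6, 1.1]
grip_width: 0.014
```

```bash
python3 -c "
from mv import *
st()"
```

```text
4.35 pos [0.6488 0.029  0.1356] x [-0.008 -0.002 -1.   ] z [ 0.97   0.244 -0.008] F [-1.3 -1.6  1.1] w 0.014 q [-0.13  0.66  1.44 -0.    1.05 -0.37]
```

>>> {"name": "arm_command", "arguments": {"plan": [[0,0,0.3,0,0,0,1.0],[0,0,0.3,0,0,0,1.0],[0,0,0.3,0,0,0,1.0]]}}

```text
time: 4.72
position: [0.6496, 0.0292, 0.1353]
tool_rot: [-0.089, 0.712, 0.087, 0.692]
ft_force: [-6.9, -4.1, 5.8]
grip_width: 0.0141
```

>>> {"name": "arm_command", "arguments": {"plan": [[0,0,0.3,0,0,0,1.0],[0,0,0.3,0,0,0,1.0],[0,0,0.3,0,0,0,1.0]]}}

```text
time: 5.1
position: [0.6493, 0.0292, 0.1352]
tool_rot: [-0.09, 0.719, 0.087, 0.684]
ft_force: [-8.0, -4.0, 5.7]
grip_width: 0.0146
```

The post stopped dead after 35 mm of travel and the force is rising, so it is at the end stop. That agrees with the fitted 10 mm initial opening. Releasing and lifting.

>>> {"name": "arm_command", "arguments": {"plan": [[0,0,-0.1,0,0,0,3.4],[0,0,0,0,0,0,3.4],[0,0,0,0,0,0,3.4],[-1.5,0,0,0,0,0,3.4],[-2.5,0,0,0,0,0,3.4],[-2.5,0,0,0,0,0,3.4]]}}

```text
time: 5.85
position: [0.6515, 0.0314, 0.2009]
tool_rot: [-0.088, 0.719, 0.088, 0.683]
ft_force: [0.5, -0.1, -0.2]
grip_width: 0.0339
```

```bash
python3 -c "
from mv import *
st()
rows([.607,-.3285,.17],down(-2),12,5.0)"
```

```text
5.85 pos [0.6515 0.0314 0.2009] x [-0.051 -0.007 -0.999] z [ 0.968  0.248 -0.051] F [ 0.5 -0.1 -0.2] w 0.0339 q [-0.12  0.61  1.34 -0.01  1.24 -0.36]
from [0.6515 0.0314 0.2009] len 30.32785638058001 deg 1.3838700077786896
[[0.3,-2.82,-1.09,0.024,-0.004,0.0,5.0],[0.29,-2.84,-1.02,0.024,-0.004,0.0,5.0],[0.29,-2.86,-0.96,0.024,-0.004,0.0,5.0],[0.28,-2.89,-0.89,0.024,-0.004,0.0,5.0],[0.28,-2.91,-0.82,0.024,-0.004,0.0,5.0],[0.27,-2.92,-0.75,0.024,-0.004,0.0,5.0],[0.27,-2.94,-0.68,0.024,-0.004,0.0,5.0],[0.27,-2.96,-0.62,0.024,-0.004,0.0,5.0],[0.27,-2.97,-0.55,0.024,-0.004,0.0,5.0],[0.26,-2.98,-0.48,0.024,-0.004,0.0,5.0],[0.26,-2.99,-0.41,0.024,-0.004,0.0,5.0],[0.26,-3.0,-0.34,0.024,-0.004,0.0,5.0]]
```

>>> {"name": "arm_command", "arguments": {"plan": [[0.2,-2.82,-1.09,0.024,-0.004,0,5.0],[0.2,-2.84,-1.02,0.024,-0.004,0,5.0],[0.2,-2.86,-0.96,0.024,-0.004,0,5.0],[0.2,-2.89,-0.89,0.024,-0.004,0,5.0],[0.2,-2.91,-0.82,0.024,-0.004,0,5.0],[0.2,-2.92,-0.75,0.024,-0.004,0,5.0],[0.2,-2.94,-0.68,0.024,-0.004,0,5.0],[0.2,-2.96,-0.62,0.024,-0.004,0,5.0],[0.2,-2.97,-0.55,0.024,-0.004,0,5.0],[0.2,-2.98,-0.48,0.024,-0.004,0,5.0],[0.1,-2.0,-0.3,0.024,-0.004,0,5.0],[0,0,0,0,0,0,5.0]]}}

```text
time: 7.35
position: [0.6164, -0.2951, 0.1968]
tool_rot: [0.006, 0.702, -0.007, 0.712]
ft_force: [0.1, 0.2, 0.4]
grip_width: 0.0503
```

```bash
python3 - <<'E'
from overlay import *
from mv import st,rows,down
st()
rows([.607,-.3285,.17],down(-2.2),4,5.0)
D={}
for n in ("scene","top"):
    p,d=optics.camera(n); D[n]=p; np.savez(f"pics/{n}1.npz",p=p,d=d)
P=np.load("chiller.npy")
B={"top":(200,262,140,224),"scene":(370,450,195,275)}
overlay(P,D,B,"pics/fit3.png",.045)
E
```

```text
7.35 pos [ 0.6164 -0.2951  0.1968] x [ 0.014 -0.002 -1.   ] z [ 1.    -0.018  0.014] F [0.1 0.2 0.4] w 0.0503 q [-0.61  0.63  1.31  0.01  1.19 -0.6 ]
from [ 0.6164 -0.2951  0.1968] len 10.961029294641367 deg 0.35231760703430864
[[0.67,-0.84,-0.23,0.005,0.004,0.0,5.0],[0.67,-0.84,-0.22,0.005,0.004,0.0,5.0],[0.67,-0.84,-0.22,0.005,0.004,0.0,5.0],[0.67,-0.84,-0.21,0.005,0.004,0.0,5.0]]
```

View pics/fit3.png

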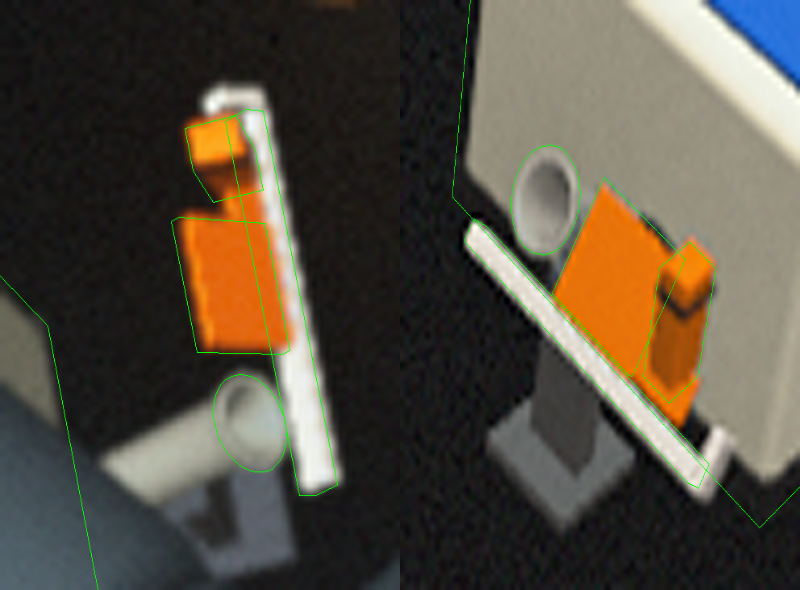

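Picture: both circles sit right on the rim, so the mouth is at (0.566, 0.020, 0.125), yaw 13.8°. The shutter is clear of the mouth and the model at 0.045 m matches. Now the rod.

>>> {"name": "arm_command", "arguments": {"plan": [[0.67,-0.84,-0.22,0.005,0.004,0,5.0],[0.67,-0.84,-0.22,0.005,0.004,0,5.0],[0.67,-0.84,-0.22,0.005,0.004,0,5.0],[0.67,-0.84,-0.22,0.005,0.004,0,5.0],[0,0,0,0,0,0,5.0]]}}

```text
time: 8.07
position: [0.6069, -0.3257, 0.1673]
tool_rot: [0.012, 0.709, -0.012, 0.705]
ft_force: [-0.1, 0.2, 0.9]
grip_width: 0.0497
```

```bash
python3 - <<'E'
from lib import *
from mv import st,rows,down
st()
rows([.607,-.3285,.037],down(-2.2),8,5.0)
out=[]
for n,b in(("scene",(200,360,235,355)),("top",(320,440,150,240))):
    p,d=optics.camera(n); x0,x1,y0,y1=b
    out.append(cv2.resize(p[y0:y1,x0:x1],(400,300),interpolation=cv2.INTER_CUBIC))
cv2.imwrite("pics/g1.png",np.hstack(out))
E
```

```text
8.07 pos [ 0.6069 -0.3257  0.1673] x [-0.005  0.001 -1.   ] z [ 0.999 -0.034 -0.005] F [-0.1  0.2  0.9] w 0.0497 q [-0.65  0.67  1.31 -0.    1.17 -0.62]
from [ 0.6069 -0.3257  0.1673] len 16.286436147399183 deg 0.04874723919438825
[[1.63,-0.04,0.01,0.001,-0.001,-0.0,5.0],[1.63,-0.04,0.01,0.001,-0.001,-0.0,5.0],[1.63,-0.04,0.01,0.001,-0.001,-0.0,5.0],[1.63,-0.04,0.01,0.001,-0.001,-0.0,5.0],[1.63,-0.04,0.01,0.001,-0.001,-0.0,5.0],[1.63,-0.04,0.01,0.001,-0.001,-0.0,5.0],[1.63,-0.04,0.0,0.001,-0.001,-0.0,5.0],[1.63,-0.04,0.0,0.001,-0.001,-0.0,5.0]]
```

View pics/g1.png

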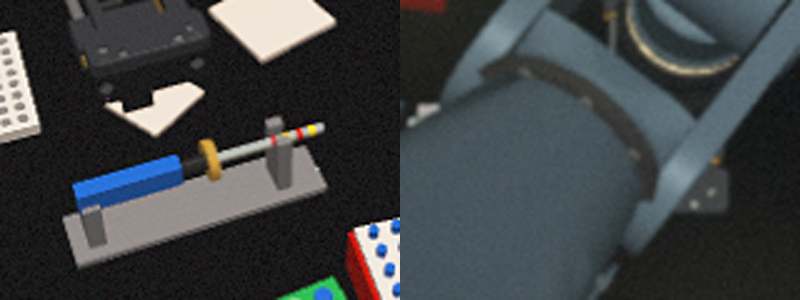

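The gripper is above the handle (at about (140, 70) in the crop, handle at (125, 180)), and the measured pose agrees. Descending and closing.

>>> {"name": "arm_command", "arguments": {"plan": [[1.63,-0.04,0,0,0,0,5.0],[1.63,-0.04,0,0,0,0,5.0],[1.63,-0.04,0,0,0,0,5.0],[1.63,-0.04,0,0,0,0,5.0],[1.63,-0.04,0,0,0,0,5.0],[1.63,-0.04,0,0,0,0,5.0],[1.5,-0.04,0,0,0,0,5.0],[1.2,-0.04,0,0,0,0,5.0],[0,0,0,0,0,0,5.0]], "grip_force": 40}}

```text
time: 9.3
position: [0.6063, -0.3272, 0.033]
tool_rot: [0.012, 0.709, -0.011, 0.705]
ft_force: [-0.0, -0.1, 0.5]
grip_width: 0.0496
```

>>> {"name": "arm_command", "arguments": {"plan": [[0,0,0,0,0,0,1.0],[0,0,0,0,0,0,1.0],[0,0,0,0,0,0,1.0],[0,0,0,0,0,0,1.0],[0,0,0,0,0,0,1.0]], "grip_force": 40}}

```text
time: 9.93
position: [0.6078, -0.3282, 0.0355]
tool_rot: [0.011, 0.708, -0.012, 0.706]
ft_force: [0.5, -0.0, -0.4]
grip_width: 0.0158
```

```bash
python3 -c "
from mv import *
st()"
```

```text
9.93 pos [ 0.6078 -0.3282  0.0355] x [-0.002 -0.001 -1.   ] z [ 0.999 -0.032 -0.002] F [ 0.5 -0.  -0.4] w 0.0158 q [-0.66  0.84  1.38 -0.    0.93 -0.62]
```

Gripped at 15.8 mm width. Lift straight up.

>>> {"name": "arm_command", "arguments": {"plan": [[-0.7,0,0,0,0,0,1.0],[-1.5,0,0,0,0,0,1.0],[-1.8,0,0,0,0,0,1.0],[-2,0,0,0,0,0,1.0],[-2.5,0,0,0,0,0,1.0],[-2.5,0,0,0,0,0,1.0],[-2.5,0,0,0,0,0,1.0],[-2.5,0,0,0,0,0,1.0],[-1.5,0,0,0,0,0,1.0]]}}

```text
time: 11.05
position: [0.608, -0.3279, 0.2246]
tool_rot: [0.01, 0.707, -0.013, 0.707]
ft_force: [-0.6, -0.7, -2.2]
grip_width: 0.0157
```

```bash
cat > ins.py <<'E'
from mv import *
from fit import DT
P=np.load("chiller.npy"); YAW=P[2]; MOUTH=np.array([P[0],P[1],.125])
RD=R.from_euler("z",YAW).as_matrix()@DT   # dip axes in world
ROD=np.array([-.0185,.0647,0])            # rod origin in tool frame
def target(s,dx=0,dy=0,pitch=-40):  # s: rod origin's dip z
    r=down(np.degrees(YAW),pitch); o=MOUTH+RD@np.array([dx,dy,s]); return o-r.apply(ROD),r
def rodst():
    o=robot.get_obs(); r=R.from_quat(o["tool_rot"]); p=np.array(o["position"])
    w=p+r.apply(ROD); print("rod origin",w.round(4),"in dip",((w-MOUTH)@RD*1000).round(1),"tip in dip",((w+r.apply([0,.095,0])-MOUTH)@RD*1000).round(1),"ang",np.degrees(np.arccos(-r.apply([0,1,0])@RD[:,2])).round(2))
E
python3 -c "
from ins import *
st(); t,r=target(.14); print(t,r.as_matrix().round(2)); rows(t,r,12,1.0)"
```

```text
11.05 pos [ 0.608  -0.3279  0.2246] x [ 0.001 -0.004 -1.   ] z [ 0.999 -0.032  0.001] F [-0.6 -0.7 -2.2] w 0.0157 q [-0.66  0.62  1.25 -0.    1.27 -0.62]
[ 0.60593761 -0.14413272  0.2424068 ] [[ 0.15 -0.18  0.97]
 [-0.62  0.74  0.24]
 [-0.77 -0.64  0.  ]]
from [ 0.608  -0.3279  0.2246] len 15.388992484080472 deg 3.5527312875464823
[[-0.15,1.53,-0.07,-0.022,-0.008,-0.057,1.0],[-0.24,1.52,-0.03,-0.022,-0.008,-0.057,1.0],[-0.33,1.5,0.0,-0.022,-0.008,-0.057,1.0],[-0.41,1.48,0.04,-0.022,-0.008,-0.057,1.0],[-0.5,1.45,0.08,-0.022,-0.008,-0.057,1.0],[-0.58,1.42,0.11,-0.022,-0.008,-0.057,1.0],[-0.66,1.38,0.15,-0.022,-0.008,-0.057,1.0],[-0.74,1.34,0.18,-0.022,-0.008,-0.057,1.0],[-0.81,1.29,0.22,-0.022,-0.008,-0.057,1.0],[-0.88,1.24,0.25,-0.022,-0.008,-0.057,1.0],[-0.95,1.18,0.28,-0.022,-0.008,-0.057,1.0],[-1.01,1.11,0.32,-0.022,-0.008,-0.057,1.0]]
```

>>> {"name": "arm_command", "arguments": {"plan": [[-0.15,1.53,-0.07,-0.022,-0.008,-0.057,1.0],[-0.24,1.52,-0.03,-0.022,-0.008,-0.057,1.0],[-0.33,1.5,0,-0.022,-0.008,-0.057,1.0],[-0.41,1.48,0.04,-0.022,-0.008,-0.057,1.0],[-0.5,1.45,0.08,-0.022,-0.008,-0.057,1.0],[-0.58,1.42,0.11,-0.022,-0.008,-0.057,1.0],[-0.66,1.38,0.15,-0.022,-0.008,-0.057,1.0],[-0.74,1.34,0.18,-0.022,-0.008,-0.057,1.0],[-0.81,1.29,0.22,-0.022,-0.008,-0.057,1.0],[-0.88,1.24,0.25,-0.022,-0.008,-0.057,1.0],[-0.8,1.0,0.2,-0.018,-0.006,-0.045,1.0],[0,0,0,0,0,0,1.0]]}}

```text
time: 12.55
position: [0.6026, -0.1566, 0.2476]
tool_rot: [-0.293, 0.638, -0.151, 0.696]
ft_force: [0.1, 0.0, -1.6]
grip_width: 0.0153
```

```bash
python3 - <<'E'
from ins import *
st(); rodst(); t,r=target(.125); rows(t,r,4,1.0)
o=robot.get_obs(); rr=R.from_quat(o["tool_rot"]); p=np.array(o["position"])
out=[]
X=np.array([p+rr.apply(ROD+[0,.095,0]),p+rr.apply(ROD),MOUTH,MOUTH+RD[:,2]*.1])
for n,b in(("scene",(350,470,160,250)),("top",(200,300,165,240))):
    im,d=optics.camera(n); np.savez(f"pics/{n}2.npz",p=im,d=d); x0,x1,y0,y1=b; k=400/(x1-x0)
    c=cv2.resize(im[y0:y1,x0:x1],(400,300),interpolation=cv2.INTER_CUBIC)
    uv=proj(n,X); print(n,uv.round(1).tolist()); q=((uv-[x0,y0]+.5)*k).round().astype(int)
    cv2.line(c,tuple(map(int,q[2])),tuple(map(int,q[3])),(0,255,0),1)
    for a in q[:2]: cv2.drawMarker(c,tuple(map(int,a)),(255,0,255),cv2.MARKER_CROSS,10,1)
    out.append(c)
cv2.imwrite("pics/ins1.png",np.hstack(out))
E
```

```text
12.55 pos [ 0.6026 -0.1566  0.2476] x [ 0.14  -0.584 -0.8  ] z [0.976 0.216 0.013] F [ 0.1  0.  -1.6] w 0.0153 q [-0.16  0.49  1.63 -0.78  0.91  0.09]
rod origin [ 0.5894 -0.0952  0.2235] in dip [-4.400e+00  1.000e-01  1.531e+02] tip in dip [-1.9  5.3 58.3] ang 3.45
from [ 0.6026 -0.1566  0.2476] len 6.977155013100317 deg 0.8652937196162425
[[-0.05,0.68,0.14,-0.007,-0.001,-0.014,1.0],[-0.06,0.68,0.14,-0.007,-0.001,-0.014,1.0],[-0.07,0.68,0.15,-0.007,-0.001,-0.014,1.0],[-0.07,0.68,0.15,-0.007,-0.001,-0.014,1.0]]
scene [[386.8, 213.3], [361.0, 204.1], [398.6, 221.6], [376.2, 211.5]]
top [[253.7, 192.6], [285.7, 179.9], [238.3, 199.7], [268.1, 185.9]]
```

View pics/ins1.png

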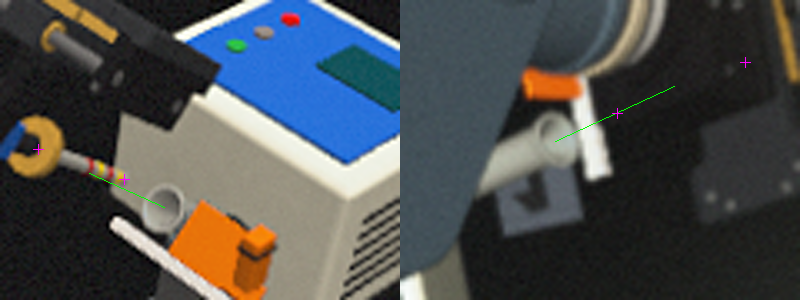

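Scene crop: the predicted tip (124, 179) and collar (38, 149) markers lie on the real rod, so the in-grip model holds. Aligning before entry.

>>> {"name": "arm_command", "arguments": {"plan": [[-0.05,0.68,0.14,-0.007,-0.001,-0.014,1.0],[-0.06,0.68,0.14,-0.007,-0.001,-0.014,1.0],[-0.07,0.68,0.15,-0.007,-0.001,-0.014,1.0],[-0.07,0.68,0.15,-0.007,-0.001,-0.014,1.0],[0,0,0,0,0,0,1.0]]}}

```text
time: 13.28
position: [0.6042, -0.1351, 0.2325]
tool_rot: [-0.321, 0.63, -0.163, 0.688]
ft_force: [-0.3, 0.0, -1.7]
grip_width: 0.0155
```

```bash
python3 - <<'E'
from ins import *
st(); rodst(); t,r=target(.110); rows(t,r,3,1.0)
E
```

```text
13.28 pos [ 0.6042 -0.1351  0.2325] x [ 0.153 -0.629 -0.762] z [0.972 0.236 0.   ] F [-0.3  0.  -1.7] w 0.0155 q [-0.1   0.52  1.66 -0.88  0.91  0.21]
rod origin [ 0.5898 -0.0755  0.2047] in dip [  0.7  -2.1 126.5] tip in dip [ 1.  -2.7 31.5] ang 0.37
from [ 0.6042 -0.1351  0.2325] len 5.562498600131484 deg 0.12723175123777275
[[-0.06,0.55,-0.02,-0.001,-0.001,0.002,1.0],[-0.06,0.55,-0.02,-0.001,-0.001,0.002,1.0],[-0.06,0.55,-0.02,-0.001,-0.001,0.002,1.0]]
```

>>> {"name": "arm_command", "arguments": {"plan": [[-0.08,0.6,-0.02,0,0,0.002,1.0],[-0.08,0.6,-0.02,0,0,0.002,1.0],[-0.08,0.6,-0.02,0,0,0.002,1.0],[-0.05,0.6,0,0,0,0,1.0],[-0.05,0.6,0,0,0,0,1.0]]}}

```text
time: 13.9
position: [0.5978, -0.1096, 0.2153]
tool_rot: [-0.318, 0.631, -0.162, 0.689]
ft_force: [-0.8, 0.1, -0.9]
grip_width: 0.0155
```

```bash
python3 - <<'E'
from ins import *
st(); rodst(); t,r=target(.07); rows(t,r,5,1.0)
E
```

```text
13.9 pos [ 0.5978 -0.1096  0.2153] x [ 0.152 -0.624 -0.766] z [0.972 0.235 0.002] F [-0.8  0.1 -0.9] w 0.0155 q [-0.05  0.54  1.68 -0.89  0.91  0.28]
rod origin [ 0.5834 -0.0499  0.1879] in dip [ 0.6  2.  95.4] tip in dip [1.  2.  0.4] ang 0.23
from [ 0.5978 -0.1096  0.2153] len 5.098576594962129 deg 0.048031140268371214
[[0.04,0.51,-0.01,-0.001,-0.0,-0.0,1.0],[0.04,0.51,-0.01,-0.001,-0.0,-0.0,1.0],[0.04,0.51,-0.01,-0.001,-0.0,-0.0,1.0],[0.04,0.51,-0.01,-0.001,-0.0,-0.0,1.0],[0.04,0.51,-0.01,-0.001,-0.0,-0.0,1.0]]
```

>>> {"name": "arm_command", "arguments": {"plan": [[0.04,0.5,-0.01,0,0,0,1.0],[0.04,0.5,-0.01,0,0,0,1.0],[0.04,0.5,-0.01,0,0,0,1.0],[0.02,0.5,-0.01,0,0,0,1.0]]}}

```text
time: 14.4
position: [0.5938, -0.0946, 0.2003]
tool_rot: [-0.319, 0.631, -0.162, 0.689]
ft_force: [0.9, -0.0, -1.9]
grip_width: 0.0153
```

```bash
python3 - <<'E'
from ins import *
st(); rodst(); t,r=target(.04); rows(t,r,7,1.0)
E
```

```text
14.4 pos [ 0.5938 -0.0946  0.2003] x [ 0.153 -0.624 -0.766] z [0.972 0.235 0.002] F [ 0.9 -0.  -1.9] w 0.0153 q [-0.03  0.56  1.69 -0.91  0.91  0.33]
rod origin [ 0.5794 -0.0349  0.1729] in dip [ 0.3  0.5 73.9] tip in dip [  0.7   0.5 -21.1] ang 0.22
from [ 0.5938 -0.0946  0.2003] len 4.842305766449413 deg 0.032381250086592366
[[0.01,0.48,-0.0,-0.001,-0.0,-0.0,1.0],[0.01,0.48,-0.0,-0.001,-0.0,-0.0,1.0],[0.01,0.48,-0.0,-0.001,-0.0,-0.0,1.0],[0.01,0.48,-0.0,-0.001,-0.0,-0.0,1.0],[0.01,0.48,-0.0,-0.001,-0.0,-0.0,1.0],[0.01,0.48,-0.0,-0.001,-0.0,-0.0,1.0],[0.01,0.48,-0.0,-0.001,-0.0,-0.0,1.0]]
```

>>> {"name": "arm_command", "arguments": {"plan": [[0,0.5,0,0,0,0,1.0],[0,0.5,0,0,0,0,1.0],[0,0.5,0,0,0,0,1.0],[0,0.5,0,0,0,0,1.0],[0,0.5,0,0,0,0,1.0],[0,0.5,0,0,0,0,1.0],[0,0.5,0,0,0,0,1.0]]}}

```text
time: 15.28
position: [0.5874, -0.0667, 0.1763]
tool_rot: [-0.319, 0.63, -0.162, 0.689]
ft_force: [-0.7, -0.9, -0.9]
grip_width: 0.0158
```

```bash
python3 - <<'E'
from ins import *
st(); rodst(); t,r=target(.01); rows(t,r,5,1.0)
E
```

```text
15.28 pos [ 0.5874 -0.0667  0.1763] x [ 0.153 -0.624 -0.766] z [0.972 0.235 0.002] F [-0.7 -0.9 -0.9] w 0.0158 q [ 0.02  0.6   1.71 -0.93  0.9   0.41]
rod origin [ 0.573  -0.0069  0.1489] in dip [ 0.7  0.5 36.5] tip in dip [  1.1   0.5 -58.5] ang 0.23
from [ 0.5874 -0.0667  0.1763] len 5.302775110213458 deg 0.046840297992970924
[[0.01,0.53,-0.01,-0.001,-0.0,-0.0,1.0],[0.01,0.53,-0.01,-0.001,-0.0,-0.0,1.0],[0.01,0.53,-0.01,-0.001,-0.0,-0.0,1.0],[0.01,0.53,-0.01,-0.001,-0.0,-0.0,1.0],[0.01,0.53,-0.01,-0.001,-0.0,-0.0,1.0]]
```

Smooth going and forces near zero. On to about 8 mm before the seat.

>>> {"name": "arm_command", "arguments": {"plan": [[0,0.5,0,0,0,0,1.0],[0,0.5,0,0,0,0,1.0],[0,0.5,0,0,0,0,1.0],[0,0.5,0,0,0,0,1.0],[0,0.4,0,0,0,0,1.0],[0,0.3,0,0,0,0,1.0]]}}

```text
time: 16.02
position: [0.5823, -0.045, 0.1576]
tool_rot: [-0.319, 0.63, -0.161, 0.689]
ft_force: [-0.4, 0.1, -1.2]
grip_width: 0.0156
```

```bash
python3 - <<'E'
from ins import *
st(); rodst()
E
```

```text
16.02 pos [ 0.5823 -0.045   0.1576] x [ 0.153 -0.624 -0.766] z [0.972 0.236 0.002] F [-0.4  0.1 -1.2] w 0.0156 q [ 0.06  0.63  1.72 -0.94  0.9   0.48]
rod origin [0.5679 0.0147 0.1302] in dip [1.  0.5 7.4] tip in dip [  1.4   0.5 -87.6] ang 0.23
```

>>> {"name": "arm_command", "arguments": {"plan": [[0,0.25,-0.02,0,0,0,1.0],[0,0.2,-0.02,0,0,0,1.0],[0,0.2,0,0,0,0,1.0]]}}

```text
time: 16.4
position: [0.5811, -0.0405, 0.1538]
tool_rot: [-0.319, 0.63, -0.162, 0.689]
ft_force: [0.1, -3.0, 2.4]
grip_width: 0.0155
```

>>> {"name": "arm_command", "arguments": {"plan": [[0,0.2,0,0,0,0,1.0],[0,0.2,0,0,0,0,1.0]]}}

```text
time: 16.65
position: [0.5811, -0.0404, 0.1541]
tool_rot: [-0.322, 0.629, -0.165, 0.688]
ft_force: [-1.2, -4.4, 4.2]
grip_width: 0.0159
```

```bash
python3 - <<'E'
from ins import *
st(); rodst()
E
```

```text
16.65 pos [ 0.5811 -0.0404  0.1541] x [ 0.154 -0.632 -0.76 ] z [0.972 0.236 0.001] F [-1.2 -4.4  4.2] w 0.0159 q [ 0.08  0.64  1.73 -0.95  0.91  0.5 ]
rod origin [0.5668 0.019  0.1261] in dip [0.9 0.2 1.4] tip in dip [  1.2  -0.7 -93.6] ang 0.6
```

>>> {"name": "arm_command", "arguments": {"plan": [[0,0.15,0,0,0,0,1.0],[0,0.12,0,0,0,0,1.0],[0,0.12,0,0,0,0,1.0],[0,0.12,0,0,0,0,1.0]]}}

```text
time: 17.15
position: [0.581, -0.0403, 0.1546]
tool_rot: [-0.324, 0.628, -0.169, 0.687]
ft_force: [-0.2, -6.0, 4.5]
grip_width: 0.0156
```

```bash
python3 - <<'E'
from ins import *
st(); rodst()
p,d=optics.camera("scene"); q,d=optics.camera("top")
cv2.imwrite("pics/seat.png",np.hstack([cv2.resize(p[180:255,360:460],(400,300),interpolation=cv2.INTER_CUBIC),cv2.resize(q[150:225,200:300],(400,300),interpolation=cv2.INTER_CUBIC)]))
E
```

```text
17.15 pos [ 0.581  -0.0403  0.1546] x [ 0.154 -0.639 -0.753] z [0.972 0.234 0.   ] F [-0.2 -6.   4.5] w 0.0156 q [ 0.08  0.64  1.72 -0.96  0.91  0.51]
rod origin [0.5668 0.0189 0.126 ] in dip [0.9 0.1 1.4] tip in dip [  1.3  -1.7 -93.6] ang 1.13
```

View pics/seat.png

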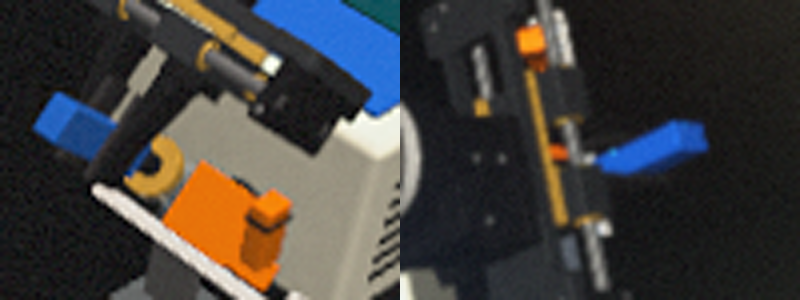

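The collar (158, 165) sits on the rim, the force is steady at about 8 N along the axis, and the shutter is open. Withdrawing.

>>> {"name": "arm_command", "arguments": {"plan": [[0,-0.3,0,0,0,0,1.0],[0,-0.6,0,0,0,0.008,1.0],[0,-0.9,0,0,0,0.006,1.0],[0,-1,0,0,0,0.004,1.0],[0,-1,0,0,0,0,1.0],[0,-1,0,0,0,0,1.0]]}}

```text
time: 18.0
position: [0.5894, -0.0755, 0.1846]
tool_rot: [-0.316, 0.632, -0.159, 0.689]
ft_force: [0.9, -0.0, -1.1]
grip_width: 0.0151
```

```bash
python3 - <<'E'
from ins import *
st(); rodst(); t,r=target(.13); rows(t,r,9,1.0)
E
```

```text
18.0 pos [ 0.5894 -0.0755  0.1846] x [ 0.15  -0.619 -0.771] z [0.972 0.235 0.001] F [ 0.9 -0.  -1.1] w 0.0151 q [ 0.    0.59  1.71 -0.91  0.9   0.38]
rod origin [ 0.5749 -0.0156  0.1576] in dip [ 0.6  1.6 48.9] tip in dip [  0.9   2.2 -46.1] ang 0.47
from [ 0.5894 -0.0755  0.1846] len 9.024443317429329 deg 0.053270049931725336
[[0.01,-0.9,0.0,-0.0,-0.0,-0.001,1.0],[0.01,-0.9,0.0,-0.0,-0.0,-0.001,1.0],[0.01,-0.9,-0.0,-0.0,-0.0,-0.001,1.0],[0.01,-0.9,-0.0,-0.0,-0.0,-0.001,1.0],[0.01,-0.9,-0.0,-0.0,-0.0,-0.001,1.0],[0.01,-0.9,-0.0,-0.0,-0.0,-0.001,1.0],[0.01,-0.9,-0.0,-0.0,-0.0,-0.001,1.0],[0.01,-0.9,-0.0,-0.0,-0.0,-0.001,1.0],[0.01,-0.9,-0.0,-0.0,-0.0,-0.001,1.0]]
```

>>> {"name": "arm_command", "arguments": {"plan": [[0.02,-0.9,0,0,0,-0.001,1.0],[0.02,-0.9,0,0,0,-0.001,1.0],[0.02,-0.9,0,0,0,-0.001,1.0],[0.01,-0.9,0,0,0,0,1.0],[0.01,-0.9,0,0,0,0,1.0],[0.01,-0.9,0,0,0,0,1.0],[0,-1,0,0,0,0,1.0],[0,-1,0,0,0,0,1.0],[0,-1,0,0,0,0,1.0],[0,-1,0,0,0,0,1.0],[0,0,0,0,0,0,1.0]]}}

```text
time: 19.38
position: [0.6075, -0.1524, 0.2491]
tool_rot: [-0.317, 0.631, -0.161, 0.689]
ft_force: [0.3, 0.4, -0.9]
grip_width: 0.0153
```

```bash
python3 - <<'E'
from ins import *
st(); rodst()
# presentation: level, tip over tile (.423,-.1327,.15)
for a in (-30,0,13.8):
    r=down(a); tip=np.array([.423,-.1327,.155]); t=tip-r.apply(ROD+[0,.095,0]); print(a,t.round(4),np.hypot(t[0],t[1]))
E
```

```text
19.38 pos [ 0.6075 -0.1524  0.2491] x [ 0.151 -0.622 -0.768] z [0.972 0.233 0.002] F [ 0.3  0.4 -0.9] w 0.0153 q [-0.13  0.5   1.64 -0.85  0.92  0.14]
rod origin [ 0.5932 -0.0925  0.2219] in dip [-1.000e-01 -1.000e-01  1.508e+02] tip in dip [ 0.5  0.3 55.8] ang 0.38
-30 [ 0.3432 -0.271   0.1365] 0.4372587675549264
0 [ 0.423  -0.2924  0.1365] 0.5142244257131316
13.8 [ 0.4611 -0.2878  0.1365] 0.5435353285454586
```

```bash
python3 - <<'E'
from ins import *
rows([.4611,-.2878,.142],down(13.8),12,1.0)
E
```

```text
from [ 0.6075 -0.1524  0.2491] len 18.861161121216927 deg 3.3169129716493955
[[1.2,-0.06,-1.45,-0.001,0.0,0.058,1.0],[1.2,-0.12,-1.45,-0.001,0.0,0.058,1.0],[1.19,-0.19,-1.45,-0.001,0.0,0.058,1.0],[1.18,-0.26,-1.45,-0.001,0.0,0.058,1.0],[1.16,-0.33,-1.45,-0.001,0.0,0.058,1.0],[1.14,-0.39,-1.45,-0.001,0.0,0.058,1.0],[1.11,-0.46,-1.45,-0.001,0.0,0.058,1.0],[1.09,-0.52,-1.45,-0.001,0.0,0.058,1.0],[1.05,-0.58,-1.45,-0.001,0.0,0.058,1.0],[1.02,-0.64,-1.45,-0.001,0.0,0.058,1.0],[0.98,-0.7,-1.45,-0.001,0.0,0.058,1.0],[0.94,-0.75,-1.45,-0.001,0.0,0.058,1.0]]
```

>>> {"name": "arm_command", "arguments": {"plan": [[1.2,-0.06,-1.45,0,0,0.058,1.0],[1.2,-0.12,-1.45,0,0,0.058,1.0],[1.19,-0.19,-1.45,0,0,0.058,1.0],[1.18,-0.26,-1.45,0,0,0.058,1.0],[1.16,-0.33,-1.45,0,0,0.058,1.0],[1.14,-0.39,-1.45,0,0,0.058,1.0],[1.11,-0.46,-1.45,0,0,0.058,1.0],[1.09,-0.52,-1.45,0,0,0.058,1.0],[1.05,-0.58,-1.45,0,0,0.058,1.0],[0.9,-0.6,-1.3,0,0,0.05,1.0],[0.5,-0.4,-0.7,0,0,0.03,1.0],[0,0,0,0,0,0,1.0]]}}

```text
time: 20.88
position: [0.4759, -0.2704, 0.1511]
tool_rot: [-0.111, 0.699, 0.06, 0.704]
ft_force: [0.4, 0.3, -0.8]
grip_width: 0.0159
```

```bash
python3 - <<'E'
from ins import *
st(); r=down(13.8); tip=np.array([.423,-.1327,.156]); t=tip-r.apply(ROD+[0,.095,0]); rows(t,r,4,1.0)
E
```

```text
20.88 pos [ 0.4759 -0.2704  0.1511] x [ 0.014 -0.07  -0.997] z [ 0.971  0.24  -0.003] F [ 0.4  0.3 -0.8] w 0.0159 q [-0.7   0.51  1.73 -0.06  0.85 -0.9 ]
from [ 0.4759 -0.2704  0.1511] len 6.641987863393483 deg 1.021933696875984
[[0.36,-0.31,-0.46,0.0,-0.001,0.018,1.0],[0.36,-0.31,-0.46,0.0,-0.001,0.018,1.0],[0.35,-0.32,-0.46,0.0,-0.001,0.018,1.0],[0.35,-0.33,-0.46,0.0,-0.001,0.018,1.0]]
```

>>> {"name": "arm_command", "arguments": {"plan": [[0.3,-0.31,-0.46,0,0,0.018,1.0],[0.3,-0.31,-0.46,0,0,0.018,1.0],[0.3,-0.32,-0.46,0,0,0.018,1.0],[0.2,-0.33,-0.46,0,0,0.018,1.0],[0,0,0,0,0,0,1.0],[0,0,0,0,0,0,1.0],[0,0,0,0,0,0,1.0]]}}

```text
time: 21.75
position: [0.4609, -0.2876, 0.1404]
tool_rot: [-0.085, 0.703, 0.088, 0.701]
ft_force: [-0.1, 0.1, -1.7]
grip_width: 0.0155
```

```bash
python3 - <<'E'
from ins import *
st(); o=robot.get_obs(); rr=R.from_quat(o["tool_rot"]); p=np.array(o["position"]); tip=p+rr.apply(ROD+[0,.095,0]); print("tip",tip.round(4),"rod dir",rr.apply([0,1,0]).round(3))
X=np.array([tip,p+rr.apply(ROD)]); im,d=optics.camera("scene"); uv=proj("scene",X)
for u in uv: cv2.drawMarker(im,tuple(map(int,u.round())),(255,0,255),cv2.MARKER_CROSS,8,1)
cv2.imwrite("pics/end.png",cv2.resize(im[150:350,200:460],(780,600),interpolation=cv2.INTER_CUBIC))
h=cv2.cvtColor(im,cv2.COLOR_BGR2HSV)
E
```

```text
21.75 pos [ 0.4609 -0.2876  0.1404] x [-0.004  0.004 -1.   ] z [ 0.97   0.242 -0.003] F [-0.1  0.1 -1.7] w 0.0155 q [-0.76  0.53  1.71  0.    0.9  -1.01]
tip [ 0.4223 -0.1327  0.1596] rod dir [-0.242  0.97   0.004]
```

View pics/end.png

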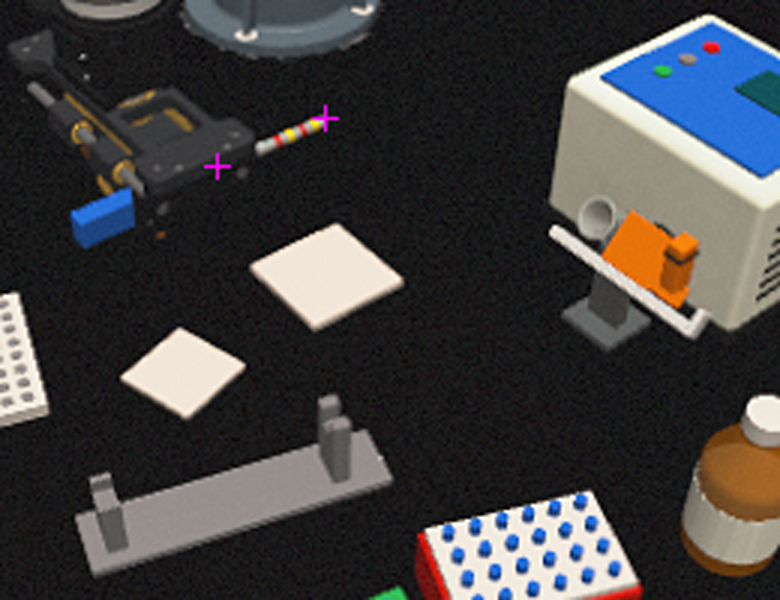

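The tip marker (325, 118) sits on the real tip. The rod is level and clear, the shutter is open and the cradle is empty. Handing in.

```bash
python3 -c "
from mv import *
from rig import workorder
print(np.abs(robot.get_obs()['joint_velocities']).max()); print(workorder.hand_in()); st()"
```

```text
0.0018118286594759477
the job is handed in; nothing more can be done
None
the job is handed in; nothing more can be done
```

The job is handed in, about 22 s into the 58 s allowed; the hand-in reported no verdict.

- **Shutter:** I slid it 35 mm until it stopped dead. It started about 10 mm open, so it is at its end stop. The picture with the shutter modelled at 45 mm matched, and the last picture still shows it open.
- **Insertion:** I took the rod from the cradle and put it into the dip tube with almost no force until the collar met the rim. It stayed seated for about 0.7 s, with forces of up to about 8 N. My pose estimate at the seat was 1.4 mm along the tube axis, 0.9 mm sideways and 1.1° off. All of these are within the limits, and the picture showed the collar on the rim.
- **Presentation:** I withdrew the rod fully and now hold it level within about 0.3°. By the arm pose and my measured grip, the tip is at (0.422, −0.133) and 16 cm above the bench. That is within about 1 mm of the tile centre I measured, and the tip marker matched the last picture. The rod is gripped (15.5 mm wide), still and clear of everything.

**Disagreements:** The two cameras differed by 2–4 mm, and I used averages or fits checked in both views. An early chiller fit failed because I had assumed the shutter started shut, and it was redone. I felt no contact with the bystanders, but I did not measure their positions again at the end.

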